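Turn the pry tool around and lever open the mini computer

ROBOT

A 6-joint arm with a two-finger parallel gripper is mounted at the origin on the work surface. World frame = base frame: x ahead of the robot, y to its left, z up, the work surface at z = 0. Lengths are in m, angles in rad, forces in N, time in s.
With the tool pointing down it reaches from about 0.3 to 0.825 m from the base axis. Payload 5.4 kg.
Tool frame: the origin (TCP) lies midway between the tips of the shut fingers; the grasp point (between the pads) lies 19 mm behind it; y points along the fingers, x is the direction in which the jaws open and shut, and the axes are right-handed (so a half turn about y gives the same grasp; the last joint's range is limited). The gripper opens to 92 mm and grips with 3 to 60 N. Pads are 20 mm wide; open, the fingers measure 128 mm over their backs; the gripper's body (75 mm by 189 mm) begins 69 mm behind the grasp point.
Start: joints at [-1.548, 0.158, 1.597, -0, 1.386, -0.21], TCP at [0.133, -0.559, 0.215] pointing down, gripper open.
Joint ranges: [-2.91, 2.91], [-0.94, 2.29], [0.18, 2.7], [-1.29, 4.43], [0.17, 2.64], [-3, 3]. Speed limits (rad/s): [2.57, 2.57, 3.14, 3.14, 3.14, 3.14].

INTERFACE

Orientations are given as a rotation vector (axis times angle).
In Python, from workcell import ctrl gives the robot as it stands. The module is installed in compiled form; this text tells all that it offers.
- The arm moves only by the shell command python3 -m pendant 'ROWS' [OPENING] [FORCE]. ROWS is JSON, a list that holds one entry, the list of rows, each a list of 6 numbers: the shift along the tool's x, y, z in units of 30 mm (1.0 is 30 mm), then the turn, a rotation vector about the tool's x, y, z in units of 6 degrees (1.0 is 6 degrees). A call has 1 to 10 rows; each row is the pose to reach, as a shift and turn from the pose commanded when the call began, along the tool's axes at that moment; what a row does not reach only later rows make up. A row lasts 1/12 s, in which the tool goes at most 41.7 mm and 7.16 degrees, less where a joint would pass 70% of its speed; a pose out of reach is approached as far as the arm can. A call with a gripper value outside its range is refused whole. OPENING is the opening, from -1 (shut) to 1 (fully open), set as the call begins (- or left out, the last holds). The fingers move at their own pace and stop on an object; FORCE is the grip in N (left out, the last holds). Time passes only in rows, so rows that repeat a pose let the fingers close. It gives the time, the measured TCP pose, the force and the opening at its end, in the units of the state.
- ctrl.state(): the state, without advancing time (a new reading comes with each control period).
- ctrl.get_image(name): name is "scene" or "top" or "wrist"; returns the picture (400x640x3 uint8, blue, green, red); there is no depth.
- ctrl.camera_params(name): a dict with "fx", "fy", "cx", "cy" (pixels), "R" (3x3) and "t" (3): a world point X has camera coordinates R X + t; the wrist camera has in their place "hand_eye" (4x4, takes a point from camera to tool coordinates, whose origin is the TCP and whose axes are the tool frame's). Camera axes: x right, y down, z forward; pixel columns grow to the right and rows downward; lengths in m; the calibration is good to about 2 mm. A picture is of the moment at which its call begins: read the wrist's pose just before it. camera_params takes no time and is no camera call.
- ctrl.hand_in(): hands the job in, once; it reports no verdict.
The state is a dict: "clock": time; "joint_positions": joint angles; "joint_velocities": joint speeds; "joint_efforts": joint torques, N m; "position": TCP position; "tool_rot": TCP orientation; "contact_force": force on the tool from outside, world axes, zero at the start; "wrist_torque": the same for the moment, N m; "grip_width": opening from 0.0 (shut) to 1.0 (fully open).
Only numpy, scipy, OpenCV 4.12 (cv2) and the standard library are available. Lean on these libraries where they do the work, as an engineer would, in place of code of your own. Each camera call takes 0.05 s, during which the arm holds its last target. There are 200 camera calls.

TASK

The orange pry tool is stored handle-in, so only the end of its blade sticks out of the grey dock: pull it out by the blade, lay it flat on the blue mat and let go, then take it again by the handle so that the blade points forward. Run the blade through the channel in the front of the silver mini computer, under the edge of its closed lid, and lever the lid up until it stands about half open (45 degrees), touching the computer with the tool only. Finally lay the tool flat on the blue mat again, leaving the lid standing open and everything else where it was.

Things in the scene. Friction and masses are not known exactly. Their poses are not given: they have to be found in the camera images.
- pry: Pry tool, 200 mm long, 65 to 105 g: flat-sided orange handle 100 x 22 wide x 20 mm high, then a steel blade 100 x 14 wide x 4 mm thick, its mid-thickness 10 mm above the handle's underside. Origin at mid-length (handle meets blade), on the handle's underside; x points to the blade tip, z up when it lies on its handle. Centre of mass about 30 mm behind the origin, in the handle.
- pry_tip (a point): End of the pry tool's blade, at the middle of its thickness and width. At the start only the last 48 to 52 mm of the blade stick out of the dock, level, its mid-thickness 24 mm above the table.
- pry_handle (a point): Centre of the pry tool's handle, 150 mm behind the tip.
- dock: Grey tool dock fixed to the table: a level sleeve 156 long (its x) x 46 wide x 44 mm high, orange mark on its black roof, closed at its +x end, open at its -x end. Inside 30 mm wide, 26 mm high, floor 14 mm above the table. Origin under its centre. The tool slides out along the dock's -x direction and is clear after 155 mm.
- dock_mouth (a point): Centre of the dock's open end: dock x = -78 mm, 24 mm above the table.
- mat: Blue repair mat fixed to the table, 190 (x) x 340 (y) x 3 mm thick. Origin under its centre; not turned.
- case: Silver mini computer, fixed, 180 x 200 x 56 mm high. Origin under its centre; front is its -x side. A straight channel 30 mm wide, open above, floor 40 mm above the table, runs along its centre line (y = 0) through the 38 mm deep front deck to the lid's front edge at x = -49 mm, and on under the lid as a gap 10 mm high (40 to 50 mm above the table).
- case_channel (a point): Middle of the channel's floor at the front face of the mini computer: case x = -90 mm, y = 0, 40 mm above the table. The lid's front edge is 41 mm further in. The blade fits the channel and the gap under the lid; the handle does not fit the gap, fingers do not fit the channel.
- lid (a joint): Angle of the grey service lid, rad: 0 closed, grows as its front edge rises, stop at 1.7. Lid 130 long x 188 wide x 5 mm, 120 g, hinged at its far edge: hinge line parallel to the case's y at case x = +81 mm, 52 mm above the table. Stiff hinge: the lid stays at any angle where it is left; about 2 N upward at its front edge moves it.
- lid_lip (a point): Middle of the lid's front edge at its underside (a yellow strip is on top of it), 130 mm from the hinge; 50 mm above the table when closed.
- mouse: black computer mouse, 105 x 58 x 26 mm, loose; origin under its centre
- phone: black phone lying flat, 150 x 72 x 8 mm, loose; origin under its centre
- screwdriver: small yellow-handled screwdriver, 160 mm long, lying loose (not the tool for this job)
- dish: steel screw dish, 90 mm across, 22 mm high, loose; origin under its centre
- mug: white mug, 80 mm across, 95 mm high, loose; origin under its centre
- flux: small amber jar, 40 mm across, 75 mm high, loose; origin under its centre
- bitbox: red bit box, 90 x 60 x 22 mm, loose; origin under its centre

How it is judged:
By the outcome, as a careful person would: the job done as asked, in the order asked, and still so for the second after the job is handed in, with the robot touching nothing.
It also fails if it takes over 72 s, if anything falls off the work surface, if the arm or the gripper's body presses on something with over 40 N, if the wrist force passes 120 N, or if a joint passes its speed limit or range.

## Working session

There is one attempt and no reset: what is moved stays moved. The work goes in short steps, Python scripts to look and compute and a shell command to move; the robot and the scene stay as the last step left them, time stands still between calls to the robot, and variables do not carry over. Pictures are saved under pics/ and viewed, about 8 in all and at most 12, crops included, and the job is handed in when it is done.

```bash
mkdir -p pics; ls
python3 - <<'E'
from workcell import ctrl
import cv2,numpy as np
print(ctrl.state())
for n in("top","scene"):
    im=ctrl.get_image(n);cv2.imwrite(f"pics/{n}0.png",im);print(n,ctrl.camera_params(n))
print(ctrl.camera_params("wrist"))
E
```

```text
pics
{'clock': 0.0, 'joint_positions': array([-1.54808279e+00,  1.59041301e-01,  1.59823140e+00, -2.82400636e-05,
        1.38619871e+00, -2.10075463e-01]), 'joint_velocities': array([0.00058326, 0.00031686, 0.00045661, 0.00100078, 0.00095438,
       0.00193798]), 'joint_efforts': array([ 3.60234417e-04, -3.85563290e+01, -3.22112918e+01,  7.02290400e-02,
        3.76728515e-02, -1.27901239e-04]), 'position': array([ 0.13261763, -0.55884968,  0.2136237 ]), 'tool_rot': array([-1.30888924,  1.03680861, -1.03477151]), 'contact_force': array([ 0.18466345, -0.07902953,  0.33089174]), 'wrist_torque': array([-0.02427144,  0.0438832 ,  0.02973975]), 'grip_width': 0.9953416959058929}
top {'fx': 414.10509884442, 'fy': 414.10509884442, 'cx': 315.85326707193934, 'cy': 194.86250917690674, 'R': array([[ 0.02797937, -0.99955872,  0.00997632],
       [-0.98244992, -0.02933897, -0.18420474],
       [ 0.18441615, -0.0046473 , -0.98283726]]), 't': array([-0.04827502,  0.55398048,  0.96777519])}
scene {'fx': 373.94659253930746, 'fy': 373.94659253930746, 'cx': 327.72736185402687, 'cy': 203.61403394012524, 'R': array([[ 0.62684815,  0.77910591,  0.00744241],
       [ 0.6381842 , -0.50793966, -0.57854837],
       [-0.44697016,  0.3674116 , -0.81561412]]), 't': array([-0.32528187, -0.33016724,  1.42459563])}
{'fx': 299.04254538507735, 'fy': 299.04254538507735, 'cx': 316.2962533352406, 'cy': 199.63742012044992, 'hand_eye': array([[ 9.99999742e-01,  6.91264937e-04,  1.95919240e-04,
         6.77877333e-04],
       [ 1.31573564e-05, -2.90253715e-01,  9.56949727e-01,
        -1.69481258e-01],
       [ 7.18372080e-04, -9.56949478e-01, -2.90253649e-01,
         8.20937918e-02],
       [ 0.00000000e+00,  0.00000000e+00,  0.00000000e+00,
         1.00000000e+00]])}
```

View pics/top0.png

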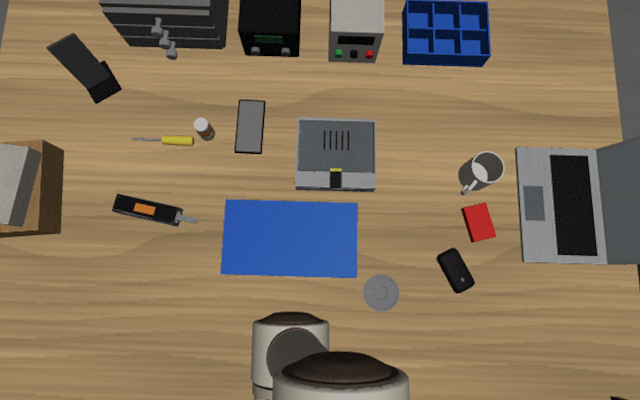

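View pics/scene0.png

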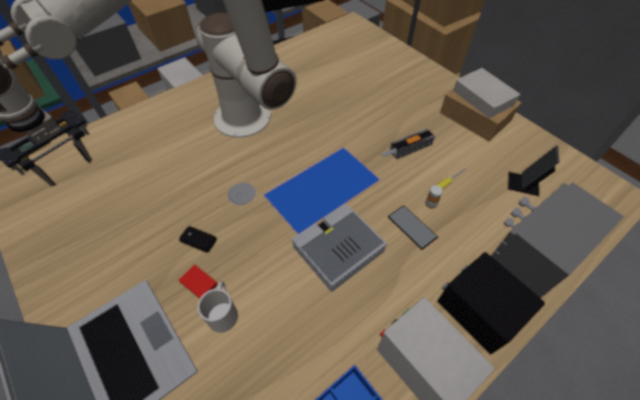

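```bash
cat > h.py <<'E'
from workcell import ctrl
import cv2,numpy as np
from scipy.spatial.transform import Rotation as Rn
def cam(n,st=None):
    p=ctrl.camera_params(n)
    if n!="wrist": return p,np.array(p["R"]),np.array(p["t"])
    st=st or ctrl.state(); T=np.eye(4);T[:3,:3]=Rn.from_rotvec(st["tool_rot"]).as_matrix();T[:3,3]=st["position"]
    W=np.linalg.inv(T@p["hand_eye"]);return p,W[:3,:3],W[:3,3]
def ray(c,uv,z):
    p,R,t=c;uv=np.atleast_2d(uv).astype(float)
    d=np.c_[(uv[:,0]-p["cx"])/p["fx"],(uv[:,1]-p["cy"])/p["fy"],np.ones(len(uv))]@R
    o=-R.T@t;return o+d*((z-o[2])/d[:,2])[:,None]
def proj(c,X):
    p,R,t=c;q=np.atleast_2d(X)@R.T+t;return np.c_[q[:,0]/q[:,2]*p["fx"]+p["cx"],q[:,1]/q[:,2]*p["fy"]+p["cy"]]
def blob(m,roi=None):
    m=m.astype(np.uint8)
    if roi: k=np.zeros_like(m);x0,y0,x1,y1=roi;k[y0:y1,x0:x1]=1;m=m*k
    cs=cv2.findContours(m,cv2.RETR_EXTERNAL,cv2.CHAIN_APPROX_NONE)[0]
    return max(cs,key=cv2.contourArea)
E
python3 - <<'E'
from h import *
im=cv2.imread("pics/top0.png");c=cam("top");hsv=cv2.cvtColor(im,cv2.COLOR_BGR2HSV);H,S,V=cv2.split(hsv)
def show(n,m,z,roi):
    b=blob(m,roi);P=ray(c,b[:,0],z)[:,:2].astype(np.float32);r=cv2.minAreaRect(P*1000)
    print(n,np.round(r[0],1),np.round(r[1],1),round(r[2],1), "px",cv2.boundingRect(b));return b
show("mat",(H>100)&(H<125)&(S>120)&(V>90),.003,(200,180,380,290))
show("orange",(H<15)&(S>180)&(V>120),.044,(120,195,175,225))
show("roof",(V<75),.044,(105,185,190,230))
show("yellow",(H>22)&(H<35)&(S>120)&(V>100),.055,(320,160,350,180))
show("channel",(V<40),.048,(320,165,350,195))
show("case",(S<60),.05,(285,110,385,200))
a=cv2.resize(im[170:240,95:215],None,fx=6,fy=6,interpolation=cv2.INTER_CUBIC)
b=cv2.resize(im[110:200,285:385],None,fx=4.6,fy=4.6,interpolation=cv2.INTER_CUBIC)
cv2.imwrite("pics/crop.png",a);
o=np.zeros((420+414,720,3),np.uint8);o[:420]=a;o[420:420+414,:460]=b;cv2.imwrite("pics/crop.png",cv2.resize(o,None,fx=.71,fy=.71))
E
```

```text
mat [452.5  30.8] [338.  187.8] 90.0 px (221, 200, 136, 78)
orange [510.4 388.8] [49.4 20.2] 81.7 px (134, 203, 21, 11)
roof [507.3 380.8] [168.   45.1] 79.1 px (112, 194, 71, 32)
yellow [620.  -78.1] [25.2  5.7] 84.4 px (330, 168, 11, 4)
channel [596.2 -77.6] [38.5 22.4] 1.0 px (330, 172, 10, 16)
case [663.1 -79.4] [190.7 202.6] 0.1 px (295, 117, 82, 75)
```

View pics/crop.png

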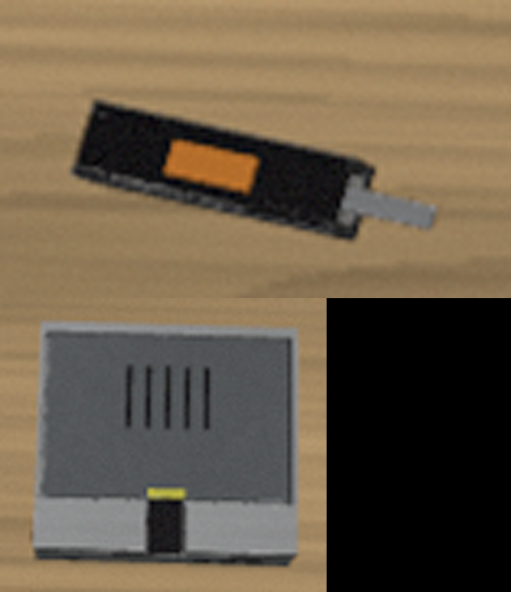

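```bash
cat >> h.py <<'E'
def down(yaw):  # tool pointing down, tool z at heading yaw (deg), x = y cross z
    y=np.array([0,0,-1.]);z=np.array([np.cos(np.radians(yaw)),np.sin(np.radians(yaw)),0]);return np.c_[np.cross(y,z),y,z]
def go(p,R,st=None):
    st=st or ctrl.state();A=Rn.from_rotvec(st["tool_rot"]).as_matrix()
    print("rows:",np.round(A.T@(np.array(p)-st["position"])*1000/30,3),np.round(np.degrees(Rn.from_matrix(A.T@R).as_rotvec())/6,3))
E
python3 - <<'E'
from h import *
st=ctrl.state();A=Rn.from_rotvec(st["tool_rot"]).as_matrix();print(A.round(2),st["position"])
c=cam("top");o=np.array([510.4,388.8])/1e3
tip=ray(c,[197.3,220.2],.024)[0];print("tip",tip,"dist mark-tip",np.linalg.norm(tip[:2]-o),"yaw",np.degrees(np.arctan2(*(tip[:2]-o)[::-1])))
s=cam("scene");print(proj(s,tip))
for p,z in(((295,180),.056),((376,180),.056)):print(ray(c,p,z))
go([.47,-.15,.26],down(st0) if (st0:=np.degrees(np.arctan2(A[1,2],A[0,2]))) is not None else 0)
for yaw in(-10,80,170): print(yaw);go([.48,.2,.26],down(yaw))
E
```

```text
[[ 0.23 -0.    0.97]
 [-0.97  0.    0.23]
 [-0.   -1.    0.  ]] [ 0.13260362 -0.55892859  0.21372142]
tip [0.48724683 0.26139889 0.024     ] dist mark-tip 0.12948788012619245 yaw -100.30020379431927
[[381.34023226 155.27838369]]
[[0.59008828 0.02024119 0.056     ]]
[[ 0.5961361 -0.1797758  0.056    ]]
rows: [-10.672  -1.521  14.088] [-0.003  0.    -0.016]
-10
rows: [-21.947  -1.501  17.103] [ 0.     3.889 -0.016]
80
rows: [-21.947  -1.501  17.103] [ -0.012 -11.111  -0.012]
170
rows: [-21.947  -1.501  17.103] [-2.2000e-02 -2.6111e+01 -0.0000e+00]
```

```bash
python3 -m pendant '[[[-10.7,-1.5,14.1,0,0,0],[-10.7,-1.5,14.1,0,0,0],[-10.7,-1.5,14.1,0,0,0],[-10.7,-1.5,14.1,0,0,0],[-10.7,-1.5,14.1,0,-2,0],[-10.7,-1.5,14.1,0,-3,0],[-10.7,-1.5,14.1,0,-4,0],[-10.7,-1.5,14.1,0,-5,0],[-10.7,-1.5,14.1,0,-6,0],[-10.7,-1.5,14.1,0,-7,0]]]' 1 60
python3 - <<'E'
from h import *
go([.48,.26,.13],down(80))
E
```

```text
clock: 0.93
position: [0.3972, -0.2369, 0.2497]
tool_rot: [-1.519, 0.469, -0.469]
contact_force: [0.7, -0.5, 0.2]
grip_width: 0.999
rows: [-7.062  3.992 15.235] [-1.000e-03 -4.055e+00 -2.000e-03]
```

```bash
python3 -m pendant '[[[-7.06,1.0,15.2,0,-1.2,0],[-7.06,1.0,15.2,0,-2.4,0],[-7.06,1.0,15.2,0,-3.6,0],[-7.06,1.0,15.2,0,-4.05,0],[-7.06,1.0,15.2,0,-4.05,0],[-7.06,1.0,15.2,0,-4.05,0],[-7.06,1.0,15.2,0,-4.05,0],[-7.06,1.0,15.2,0,-4.05,0],[-7.06,1.0,15.2,0,-4.05,0],[-7.06,1.0,15.2,0,-4.05,0]]]'; python3 -m pendant '[[[0,0,0,0,0,0],[0,0,0,0,0,0]]]';python3 - <<'E'
from h import *
go([.48,.26,.13],down(80))
E
```

```text
clock: 1.77
position: [0.4665, 0.1732, 0.2246]
tool_rot: [-1.566, 0.142, -0.142]
contact_force: [1.6, -1.2, -0.0]
grip_width: 0.999
clock: 1.93
position: [0.4662, 0.1727, 0.2241]
tool_rot: [-1.567, 0.14, -0.137]
contact_force: [-0.2, 0.5, 0.5]
grip_width: 1.0
rows: [-0.053  3.136  2.946] [ 0.007 -0.019 -0.016]
```

```bash
python3 -m pendant '[[[0,3.1,2.9,0,0,0],[0,3.1,2.9,0,0,0],[0,3.1,2.9,0,0,0],[0,3.1,2.9,0,0,0],[0,3.1,2.9,0,0,0],[0,3.1,2.9,0,0,0]]]';python3 - <<'E'
from h import *
st=ctrl.state();im=ctrl.get_image("wrist");cv2.imwrite("pics/w1.png",im);c=cam("wrist",st)
np.savez("w1.npz",R=c[1],t=c[2]);print(proj(c,[.4872,.2614,.024]),proj(c,st["position"]))
E
```

```text
clock: 2.43
position: [0.4833, 0.2552, 0.1328]
tool_rot: [-1.566, 0.142, -0.144]
contact_force: [0.4, 0.6, 0.5]
grip_width: 0.998
[[318.90985525 190.10740944]] [[316.02985962 246.11451533]]
```

View pics/w1.png

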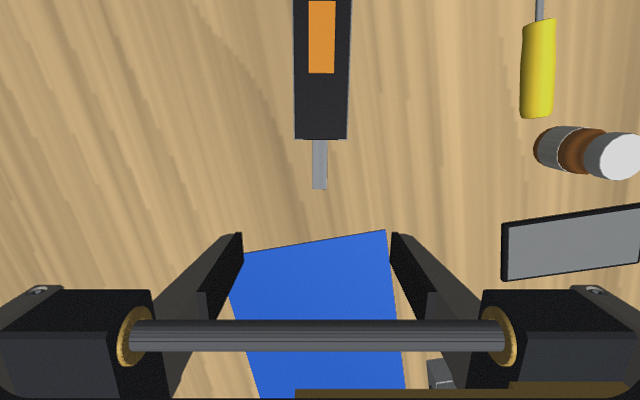

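Blade tip seen at (319,189), within 1 px of the position predicted from the top view; mouth near row 139. Refine axis from the edges.

Run:
```python
from h import *
im=cv2.imread("pics/w1.png");d=np.load("w1.npz");c=(ctrl.camera_params("wrist"),d["R"],d["t"]);hsv=cv2.cvtColor(im,cv2.COLOR_BGR2HSV);H,S,V=cv2.split(hsv)
b=blob((S<45)&(V>90),(305,142,335,200));P=ray(c,b[:,0],.026)[:,:2]*1e3;r=cv2.minAreaRect(P.astype(np.float32));print("blade",r,cv2.boundingRect(b))
b=blob((H<20)&(S>150)&(V>150),(295,0,345,90));r=cv2.minAreaRect((ray(c,b[:,0],.044)[:,:2]*1e3).astype(np.float32));print("mark",r)
b=blob((V<70),(285,80,360,139));r=cv2.minAreaRect((ray(c,b[:,0],.044)[:,:2]*1e3).astype(np.float32));print("roof",r)
# roof edges fit
for k in(0,-1):
    uv=[];
    for row in range(80,134,2):
        q=np.where(V[row,285:360]<70)[0]+285;uv.append([q[k],row])
    P=ray(c,uv,.044);f=np.polyfit(P[:,1],P[:,0],1);print("edge",np.degrees(np.arctan(f[0])),P[len(P)//2,:2])
print("tip",ray(c,[319,189],.024),"mouth",ray(c,[320.5,139],.044))
```

```text
blade ((491.86322021484375, 284.7552490234375), (44.32534408569336, 13.812469482421875), 79.37831115722656) (312, 142, 16, 48)
mark ((511.812744140625, 386.73175048828125), (49.47942352294922, 19.610403060913086), 79.2114486694336)
roof ((501.4844970703125, 334.1525573730469), (45.90823745727539, 43.21210861206055), 79.62020111083984)
edge 10.315687963717929 [0.48134877 0.34087712]
edge 11.046953971006745 [0.52269215 0.33330232]
tip [[0.48748125 0.26246937 0.024     ]] mouth [[0.49730174 0.31073487 0.044     ]]
```

Run:
```python
from h import *
go([.4919,.286,.012],down(79.4))
```

```text
rows: [0.064 4.061 1.053] [-0.007  0.024  0.026]
```

```bash
python3 -m pendant '[[[0.06,0,1.05,0,0,0],[0.06,1.5,1.05,0,0,0],[0.06,2.5,1.05,0,0,0],[0.06,3.3,1.05,0,0,0],[0.06,3.8,1.05,0,0,0],[0.06,4.0,1.05,0,0,0],[0.06,4.06,1.05,0,0,0],[0.06,4.06,1.05,0,0,0]]]' && python3 -m pendant '[[[0,0,0,0,0,0],[0,0,0,0,0,0],[0,0,0,0,0,0],[0,0,0,0,0,0],[0,0,0,0,0,0],[0,0,0,0,0,0],[0,0,0,0,0,0],[0,0,0,0,0,0],[0,0,0,0,0,0],[0,0,0,0,0,0]]]' -1 55
```

```text
clock: 3.15
position: [0.4916, 0.2868, 0.012]
tool_rot: [-1.565, 0.141, -0.145]
contact_force: [0.3, -0.3, -1.3]
grip_width: 1.004
clock: 3.98
position: [0.49, 0.2872, 0.0101]
tool_rot: [-1.566, 0.142, -0.142]
contact_force: [0.8, 0.3, 0.4]
grip_width: 0.297
```

```bash
python3 -m pendant '[[[0,0,0,0,0,0],[0,0,0,0,0,0],[0,0,0,0,0,0],[0,0,0,0,0,0],[0,0,0,0,0,0]]]' -1 55
```

```text
clock: 4.4
position: [0.49, 0.2872, 0.0101]
tool_rot: [-1.566, 0.142, -0.142]
contact_force: [-0.4, 0.3, -1.0]
grip_width: 0.136
```

```bash
python3 -m pendant '[[[0,0,-0.3,0,0,0],[0,0,-0.7,0,0,0],[0,0,-1.2,0,0,0],[0,0,-1.7,0,0,0],[0,0,-2.2,0,0,0],[0,0,-2.7,0,0,0],[0,0,-3.2,0,0,0],[0,0,-3.7,0,0,0],[0,0,-4.2,0,0,0],[0,0,-4.6,0,0,0]]]';python3 - <<'E'
from h import *
im=ctrl.get_image("wrist");cv2.imwrite("pics/w2.png",im)
E
```

```text
clock: 5.23
position: [0.4645, 0.1497, 0.0101]
tool_rot: [-1.566, 0.143, -0.142]
contact_force: [-0.1, 0.8, -0.7]
grip_width: 0.139
```

View pics/w2.png

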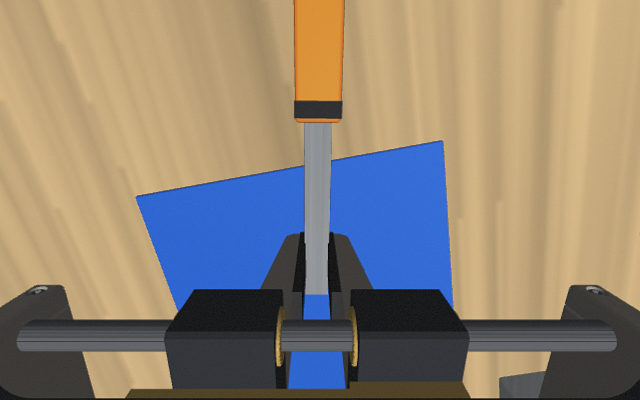

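```bash
python3 -m pendant '[[[0,0,-0.4,0,0,0],[0,0,-0.8,0,0,0],[0,0,-1.3,0,0,0],[0,-0.2,-1.9,0,0,0],[0,-0.5,-2.7,0,0,0],[0,-0.6,-3.6,0,0,0],[0,-0.6,-4.5,0,0,0],[0,-0.6,-5.4,0,0,0],[0,-0.6,-6.1,0,0,0],[0,-0.6,-6.5,0,0,0]]]'; python3 -m pendant '[[[0,0,0,0,0,0],[0,0,0,0,0,0]]]';python3 - <<'E'
from h import *
st=ctrl.state();print(st["position"],st["tool_rot"],proj(cam("scene"),st["position"]))
im=ctrl.get_image("scene");cv2.imwrite("pics/s3.png",cv2.resize(im[110:250,250:450],None,fx=3,fy=3,interpolation=cv2.INTER_CUBIC))
E
```

```text
clock: 6.12
position: [0.4296, -0.0425, 0.0282]
tool_rot: [-1.567, 0.143, -0.143]
contact_force: [0.4, -0.0, -1.0]
grip_width: 0.137
clock: 6.28
position: [0.43, -0.0406, 0.0281]
tool_rot: [-1.566, 0.143, -0.143]
contact_force: [0.2, -0.4, -1.6]
grip_width: 0.134
[ 0.42996843 -0.04064974  0.02813642] [-1.56580762  0.14320854 -0.14312397] [[300.42381584 187.52365385]]
```

View pics/s3.png

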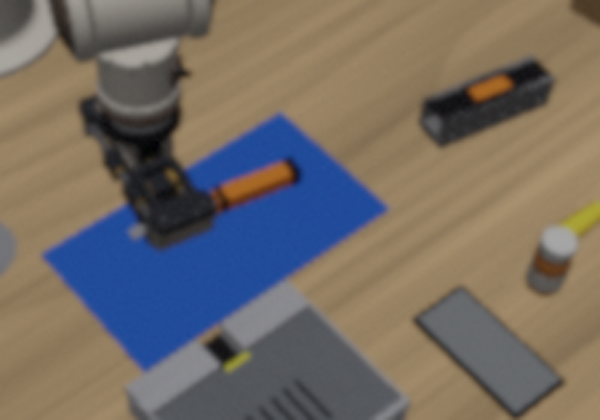

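```bash
python3 -m pendant '[[[0,0.2,0,0,0,0],[0,0.4,0,0,0,0],[0,0.55,0,0,0,0],[0,0.65,0,0,0,0],[0,0.72,0,0,0,0],[0,0.75,0,0,0,0],[0,0.75,0,0,0,0],[0,0.75,0,0,0,0]]]'
```

```text
clock: 7.0
position: [0.4303, -0.0404, 0.0057]
tool_rot: [-1.566, 0.142, -0.142]
contact_force: [-0.3, 0.4, -1.2]
grip_width: 0.141
```

```bash
python3 -m pendant '[[[0,0.03,0,0,0,0],[0,0.03,0,0,0,0],[0,0.03,0,0,0,0],[0,0.03,0,0,0,0],[0,0.03,0,0,0,0],[0,0.03,0,0,0,0],[0,0.03,0,0,0,0],[0,0.03,0,0,0,0]]]' 0 55;  python3 -m pendant '[[[0,-0.3,0,0,0,0],[0,-1,0,0,0,0],[0,-2,0,0,0,0],[0,-3,0,0,0,0],[0,-4,0.5,0,0,0],[0,-4,1.5,0,0,0],[0,-4,2.5,0,0,0],[0,-4,2.5,0,0,0],[0,-4,2.5,0,0,0]]]' 0.4
python3 - <<'E'
from h import *
st=ctrl.state();im=ctrl.get_image("wrist");cv2.imwrite("pics/w4.png",im);c=cam("wrist",st);print(st["position"])
np.savez("w4.npz",R=c[1],t=c[2]);H,S,V=cv2.split(cv2.cvtColor(im,cv2.COLOR_BGR2HSV))
b=blob((H<20)&(S>150)&(V>120));P=ray(c,b[:,0],.023)[:,:2]*1e3;r=cv2.minAreaRect(P.astype(np.float32));print("handle",r,cv2.boundingRect(b))
E
```

```text
clock: 7.67
position: [0.4302, -0.0404, 0.0048]
tool_rot: [-1.566, 0.142, -0.142]
contact_force: [-0.6, -0.8, 1.0]
grip_width: 0.497
clock: 8.42
position: [0.4436, 0.0342, 0.1253]
tool_rot: [-1.567, 0.139, -0.14]
contact_force: [0.3, 0.6, 0.4]
grip_width: 0.699
[0.44364808 0.03424056 0.12534391]
handle ((454.3761291503906, 81.53466033935547), (77.90457153320312, 20.85784149169922), 79.33670043945312) (307, 102, 25, 88)
```

View pics/w4.png

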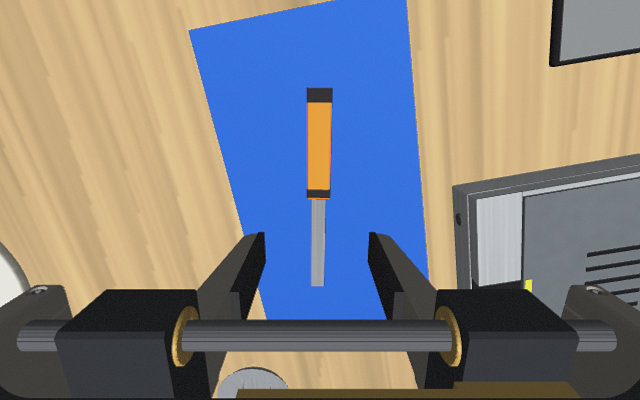

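Run:
```python
from h import *
d=np.load("w4.npz");c=(ctrl.camera_params("wrist"),d["R"],d["t"])
e=ray(c,[319,88],.023)[0];f=ray(c,[318.5,197],.023)[0];t=ray(c,[317.5,286],.013)[0]
u=(e-t)[:2];L=np.linalg.norm(u);u/=L;h=np.degrees(np.arctan2(u[1],u[0]));print(e,f,t,L,h,np.linalg.norm(e-f))
hc=np.r_[(t[:2]+u*150),0];print(hc)
st=ctrl.state();go([hc[0],hc[1],.005],down(79.3))
```

```text
[0.46348121 0.1309256  0.023     ] [0.44619145 0.03555715 0.023     ] [ 0.42726324 -0.06574661  0.013     ] 0.19997924862846203 79.56565798629688 0.09692304207361943
[ 27.59356029 147.45371754   0.        ]
rows: [1.380900e+01 1.643000e+00 4.996633e+03] [0.005 0.071 0.   ]
```

Run:
```python
from h import *
go([.4544,.0815,.005],down(79.4))
```

```text
rows: [0.072 4.    1.643] [0.005 0.054 0.   ]
```

```bash
python3 -m pendant '[[[0.07,0.3,1.2,0,0.05,0],[0.07,0.6,1.64,0,0.05,0],[0.07,1.8,1.64,0,0.05,0],[0.07,2.8,1.64,0,0.05,0],[0.07,3.4,1.64,0,0.05,0],[0.07,3.8,1.64,0,0.05,0],[0.07,3.95,1.64,0,0.05,0],[0.07,4,1.64,0,0.05,0],[0.07,4,1.64,0,0.05,0]]]'; python3 -m pendant '[[[0,0,0,0,0,0],[0,0,0,0,0,0],[0,0,0,0,0,0],[0,0,0,0,0,0],[0,0,0,0,0,0],[0,0,0,0,0,0],[0,0,0,0,0,0],[0,0,0,0,0,0],[0,0,0,0,0,0],[0,0,0,0,0,0]]]' -1 55
```

```text
clock: 9.22
position: [0.4548, 0.0807, 0.0051]
tool_rot: [-1.566, 0.147, -0.147]
contact_force: [-0.1, -0.0, 0.9]
grip_width: 0.7
clock: 10.05
position: [0.4546, 0.0814, 0.0049]
tool_rot: [-1.566, 0.146, -0.146]
contact_force: [-0.9, 0.8, 1.6]
grip_width: 0.235
```

```bash
python3 -m pendant '[[[0,-0.3,0,0,0,0],[0,-1,0,0,0,0],[0,-2,0,0,0,0],[0,-3,-0.5,0,-1,0],[-0.3,-3.8,-1.2,0,-2.1,0],[-0.6,-3.8,-2.2,0,-3.2,0],[-0.9,-3.8,-3.2,0,-4.3,0],[-1.2,-3.8,-4.2,0,-5.4,0],[-1.47,-3.8,-5,0,-6.5,0],[-1.47,-3.8,-5.68,0,-7.6,0]]]';python3 - <<'E'
from h import *
go([.38,-.078,.12],down(180))
E
```

```text
clock: 10.88
position: [0.3782, -0.0784, 0.1189]
tool_rot: [-1.518, -0.474, 0.475]
contact_force: [1.4, -0.1, -1.8]
grip_width: 0.236
rows: [ 0.058 -0.035 -0.024] [-4.000e-03 -9.212e+00 -2.000e-03]
```

```bash
python3 -m pendant '[[[0,0,0,0,-1.1,0],[0,0,0,0,-2.2,0],[0,0,0,0,-3.3,0],[0,0,0,0,-4.4,0],[0,0,0,0,-5.5,0],[0,0,0,0,-6.6,0],[0,0,0,0,-7.7,0],[0,0,0,0,-8.6,0],[0,0,0,0,-9.2,0],[0,0,0,0,-9.2,0]]]'; python3 -m pendant '[[[0,0,0,0,0,0],[0,0,0,0,0,0]]]'
python3 - <<'E'
from h import *
st=ctrl.state();im=ctrl.get_image("wrist");cv2.imwrite("pics/w5.png",im);c=cam("wrist",st);print(st["position"],Rn.from_rotvec(st["tool_rot"]).as_matrix().round(4))
np.savez("w5.npz",R=c[1],t=c[2])
im=ctrl.get_image("top");cv2.imwrite("pics/t5.png",im)
E
```

```text
clock: 11.72
position: [0.3796, -0.0776, 0.119]
tool_rot: [-1.212, -1.205, 1.205]
contact_force: [0.2, 0.5, -0.9]
grip_width: 0.237
clock: 11.88
position: [0.3797, -0.0776, 0.1189]
tool_rot: [-1.213, -1.203, 1.203]
contact_force: [-0.6, -0.3, -0.1]
grip_width: 0.235
[ 0.37970278 -0.07758039  0.11892744] [[ 8.3e-03  1.0e-04 -1.0e+00]
 [ 1.0e+00 -0.0e+00  8.3e-03]
 [-0.0e+00 -1.0e+00 -1.0e-04]]
```

View pics/w5.png

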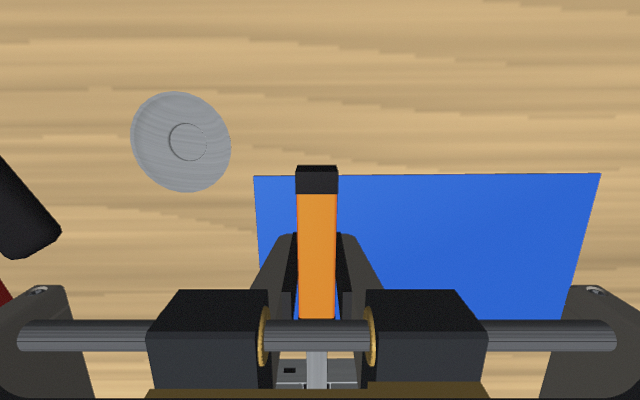

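Run:
```python
from h import *
for n,roi in(("top",(285,110,385,200)),("scene",(290,205,390,290))):
    im=cv2.imread(f"pics/{n}0.png");c=cam(n);H,S,V=cv2.split(cv2.cvtColor(im,cv2.COLOR_BGR2HSV));x0,y0,x1,y1=roi
    m=((H>22)&(H<35)&(S>110)&(V>90)).astype(np.uint8);k=np.zeros_like(m);s=20 if n=="scene" else 0
    if n=="top":k[160:180,320:350]=1
    else:k[222:240,315:340]=1
    M=cv2.moments(m*k,True);print(n,"yellow",M["m00"],ray(c,[M["m10"]/M["m00"],M["m01"]/M["m00"]],.055))
    # bright deck strip
    d=((S<60)&(V>120)).astype(np.uint8)
    if n=="top":
        up=[];
        for r in range(178,186):
            g=im[r,325:346].astype(int).sum(1);print(r,g.tolist())
            break
        # columns: deck front/back rows per column via gradient
        for cols in(range(300,326,3),range(346,374,3)):
            for u in cols:
                g=np.diff(V[160:200,u].astype(int));print((u,160+int(g.argmax()),160+int(g.argmin())),end=" ")
        print()
        for u in(300,323,348,372):print(u,V[164:196,u].tolist())
```

```text
top yellow 38.0 [[ 0.62080667 -0.07997587  0.055     ]]
178 [428, 425, 424, 441, 291, 96, 64, 75, 78, 76, 88, 92, 76, 93, 72, 144, 233, 388, 440, 435, 434]
(300, 189, 185) (303, 189, 185) (306, 189, 185) (309, 189, 186) (312, 170, 185) (315, 190, 187) (318, 170, 187) (321, 190, 186) (324, 190, 187) (346, 190, 186) (349, 190, 187) (352, 190, 187) (355, 191, 187) (358, 191, 187) (361, 191, 188) (364, 191, 187) (367, 191, 188) (370, 191, 187) (373, 172, 187) 
300 [88, 88, 87, 88, 90, 87, 81, 126, 146, 144, 144, 146, 147, 145, 144, 143, 144, 144, 143, 146, 144, 151, 97, 60, 64, 58, 128, 154, 161, 166, 171, 173]
323 [88, 85, 89, 88, 91, 88, 82, 108, 136, 142, 145, 144, 145, 146, 141, 138, 140, 142, 139, 145, 141, 142, 134, 82, 44, 59, 85, 140, 157, 160, 165, 169]
348 [84, 86, 86, 86, 86, 90, 85, 75, 125, 145, 147, 143, 146, 145, 143, 146, 144, 143, 143, 144, 144, 145, 149, 112, 84, 69, 25, 105, 149, 161, 165, 166]
372 [88, 92, 90, 91, 87, 91, 90, 90, 89, 130, 144, 144, 141, 142, 145, 142, 139, 139, 139, 138, 142, 137, 142, 148, 93, 53, 60, 54, 131, 157, 161, 167]
scene yellow 21.0 [[ 0.62116665 -0.08091326  0.055     ]]
```

Run:
```python
from h import *
c=cam("top")
print(ray(c,[[300,186.2],[323,187],[348,187.4],[372,188.2]],.056),ray(c,[[300,170.9],[323,171.3],[348,171.9],[372,172.8]],.056),ray(c,[[329.2,178],[341.3,178]],.056))
# blade in t5: predicted tip at world
im=cv2.imread("pics/t5.png");cr=cv2.resize(im[150:290,260:410],None,fx=4,fy=4,interpolation=cv2.INTER_CUBIC);cv2.imwrite("pics/t5c.png",cr)
print(proj(c,[[.53,-.0776,.127]]))
```

```text
[[ 0.57484747  0.00737038  0.056     ]
 [ 0.57453906 -0.04924761  0.056     ]
 [ 0.57538347 -0.11079877  0.056     ]
 [ 0.57514898 -0.16994124  0.056     ]] [[ 0.61353776  0.00872642  0.056     ]
 [ 0.61425401 -0.04826229  0.056     ]
 [ 0.61461202 -0.11026235  0.056     ]
 [ 0.61412992 -0.16982514  0.056     ]] [[ 0.59769991 -0.06400127  0.056     ]
 [ 0.59860568 -0.09390719  0.056     ]]
[[335.82540962 200.2155092 ]]
```

View pics/t5c.png

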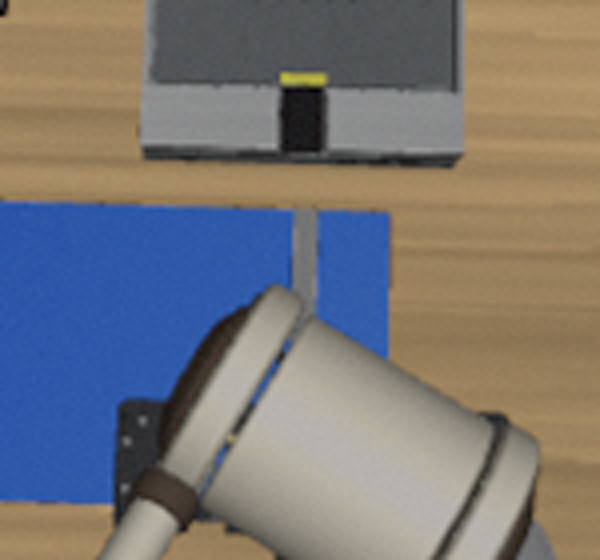

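```bash
python3 -m pendant '[[[-0.05,0.5,0,0,-0.08,0],[-0.05,1.4,0,0,-0.08,0],[-0.05,2.2,0,0,-0.08,0],[-0.05,2.6,0,0,-0.08,0],[-0.05,2.73,0,0,-0.08,0],[-0.05,2.73,0,0,-0.08,0],[-0.05,2.73,0,0,-0.08,0]]]'
python3 - <<'E'
from h import *
st=ctrl.state();print(st["position"]*1e3,Rn.from_rotvec(st["tool_rot"]).as_matrix()[:,2].round(4))
s=cam("scene");im=ctrl.get_image("scene");cv2.imwrite("pics/s6.png",cv2.resize(im[170:270,270:400],None,fx=6,fy=6,interpolation=cv2.INTER_CUBIC))
c=ctrl.get_image("top");cv2.imwrite("pics/t6.png",c)
print(proj(s,[[.527,-.079,.045],[.575,-.079,.04],[.527,-.079,.055]]))
E
```

```text
clock: 12.57
position: [0.3803, -0.0794, 0.0375]
tool_rot: [-1.209, -1.211, 1.21]
contact_force: [0.3, -0.0, -1.8]
grip_width: 0.229
[380.27954389 -79.40716477  37.53873335] [-1.0e+00 -1.5e-03 -8.0e-04]
[[309.03614285 210.35463836]
 [318.90366764 221.79642736]
 [308.92439404 208.46388881]]
```

View pics/s6.png

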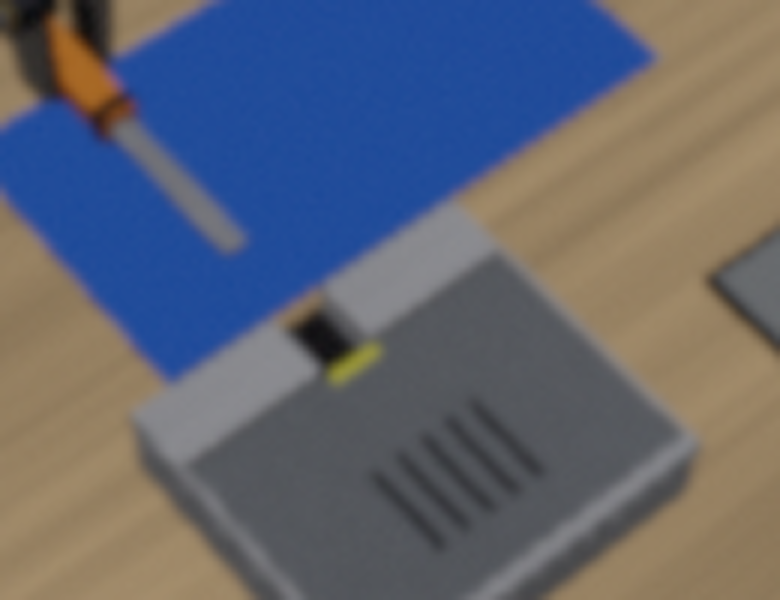

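```bash
python3 -m pendant '[[[0,0.02,-0.4,0,0,0],[0,0.02,-0.9,0,0,0],[0,0.02,-1.4,0,0,0],[0,0.02,-1.9,0,0,0],[0,0.02,-2.4,0,0,0],[0,0.02,-2.7,0,0,0],[0,0.02,-3.0,0,0,0],[0,0.02,-3.0,0,0,0]]]'; python3 -m pendant '[[[0,0,-0.2,0,0,0],[0,0,-0.4,0,0,0],[0,0,-0.6,0,0,0],[0,0,-0.8,0,0,0],[0,0,-1.0,0,0,0],[0,0,-1.0,0,0,0],[0,0,-1.0,0,0,0]]]'
```

```text
clock: 13.33
position: [0.4715, -0.0794, 0.0372]
tool_rot: [-1.21, -1.212, 1.21]
contact_force: [0.3, 0.4, -0.7]
grip_width: 0.235
clock: 13.92
position: [0.4999, -0.0789, 0.0362]
tool_rot: [-1.208, -1.211, 1.211]
contact_force: [0.2, -1.0, -1.6]
grip_width: 0.235
```

```bash
python3 -m pendant '[[[0,-0.2,0,0,0,0],[0,-0.45,-0.02,0,0,0],[0,-0.75,-0.05,0,0,0],[0,-1.05,-0.09,0,0,0],[0,-1.25,-0.13,0,0,0],[0,-1.55,-0.23,0,0,0],[0,-1.85,-0.35,0,0,0],[0,-2.1,-0.45,0,0,0],[0,-2.3,-0.55,0,0,0],[0,-2.3,-0.55,0,0,0]]]'; python3 -m pendant '[[[0,-0.25,-0.15,0,0,0],[0,-0.5,-0.3,0,0,0],[0,-0.7,-0.48,0,0,0],[0,-0.85,-0.6,0,0,0],[0,-0.9,-0.66,0,0,0],[0,-0.9,-0.66,0,0,0]]]'
python3 - <<'E'
from h import *
st=ctrl.state();print(st["position"])
s=cam("scene");im=ctrl.get_image("scene");cv2.imwrite("pics/s7.png",im);cv2.imwrite("pics/s7c.png",cv2.resize(im[150:290,270:400],None,fx=5,fy=5,interpolation=cv2.INTER_CUBIC)[:600])
cv2.imwrite("pics/t7.png",ctrl.get_image("top"))
E
```

```text
clock: 14.75
position: [0.518, -0.0794, 0.1072]
tool_rot: [-1.212, -1.212, 1.21]
contact_force: [-0.2, 0.1, -1.5]
grip_width: 0.235
clock: 15.25
position: [0.5371, -0.079, 0.133]
tool_rot: [-1.21, -1.212, 1.21]
contact_force: [-0.6, 0.2, -1.8]
grip_width: 0.233
[ 0.53706268 -0.07901965  0.1330083 ]
```

View pics/s7c.png

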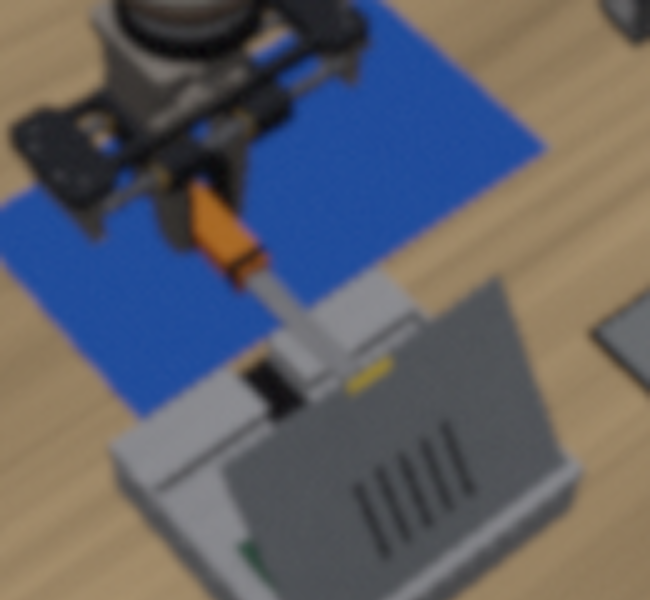

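```bash
cat > lid.py <<'E'
from h import *
def lid(tag):
  for n,roi in(("scene",(315,200,365,250)),("top",(315,110,365,185))):
    im=cv2.imread(f"pics/{n[0]}{tag}.png");H,S,V=cv2.split(cv2.cvtColor(im,cv2.COLOR_BGR2HSV));m=((H>22)&(H<35)&(S>110)&(V>90)).astype(np.uint8)
    k=np.zeros_like(m);x0,y0,x1,y1=roi;k[y0:y1,x0:x1]=1;M=cv2.moments(m*k,True)
    if not M["m00"]: print(n,"none");continue
    uv=np.array([M["m10"],M["m01"]])/M["m00"];th=np.radians(np.arange(0,80,.5))
    X=np.c_[.746-.125*np.cos(th)+.003*np.sin(th),0*th-.0795,.052+.125*np.sin(th)+.003*np.cos(th)]
    e=np.linalg.norm(proj(cam(n),X)-uv,axis=1);i=e.argmin();print(n,uv,"n",M["m00"],"theta",np.degrees(th[i]),"err px",e[i])
E
python3 -c "
from lid import *
lid('7')"
```

```text
scene [343.63157895 224.47368421] n 19.0 theta 57.5 err px 0.2355853823887832
top none
```

Run:
```python
from h import *
s=cam("scene")
for a in(0,40,45,50,55,60):
    t=np.radians(a);o=lambda r,n,y:[.746-r*np.cos(t)+n*np.sin(t),-.0795+y,.052+r*np.sin(t)+n*np.cos(t)]
    print(a,proj(s,[o(.125,.003,0),o(.130,.003,.094),o(.130,.003,-.094)]).round(1).tolist())
im=cv2.imread("pics/t7.png");cv2.imwrite("pics/x.png",cv2.resize(im[100:220,270:400],None,fx=4,fy=4))
```

```text
0 [[328.6, 229.7], [352.2, 211.6], [301.2, 246.5]]
40 [[336.2, 221.9], [361.7, 202.3], [307.0, 239.5]]
45 [[338.1, 222.2], [363.9, 202.4], [308.8, 240.0]]
50 [[340.2, 222.8], [366.3, 202.8], [310.7, 240.8]]
55 [[342.5, 223.7], [368.8, 203.6], [312.9, 242.0]]
60 [[344.9, 224.9], [371.5, 204.6], [315.2, 243.5]]
```

View pics/x.png

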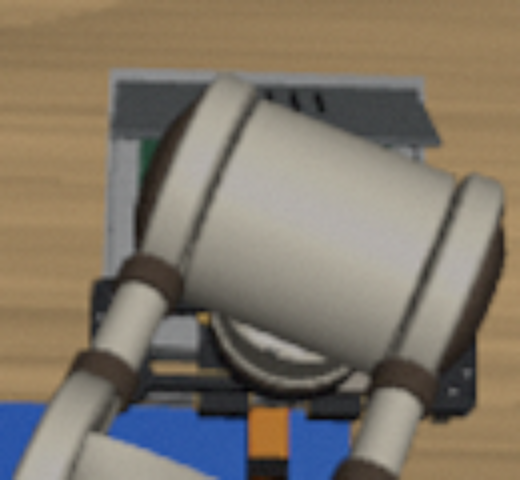

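Run:
```python
from h import *
s=cam("top")
for a in(0,45,50,55,60,65):
    t=np.radians(a);o=lambda r,n,y:[.746-r*np.cos(t)+n*np.sin(t),-.0795+y,.052+r*np.sin(t)+n*np.cos(t)]
    print(a,proj(s,[o(.130,.003,.094),o(.130,.003,-.094),o(.130,-.002,-.094)]).round(1).tolist())
S=cam("scene");st=ctrl.state();p=st["position"]
for pitch in(0,4,8,12):
    a=np.radians(pitch);g=p+[0,0,.019];b=p+[0,0,.008]  # handle centre, axis
    print(pitch,proj(S,[b+[.05*np.cos(a),0,.05*np.sin(a)+.01],b+[.11*np.cos(a),0,.11*np.sin(a)],b+[-.05*np.cos(a),0,-.05*np.sin(a)+.01]]).round(1).tolist())
```

```text
0 [[297.7, 170.0], [373.4, 172.2], [373.1, 172.7]]
45 [[297.0, 143.2], [379.3, 145.6], [379.1, 147.6]]
50 [[297.1, 138.5], [379.8, 141.0], [379.6, 143.1]]
55 [[297.1, 133.7], [380.3, 136.2], [380.1, 138.3]]
60 [[297.2, 128.7], [380.7, 131.2], [380.6, 133.4]]
65 [[297.3, 123.6], [381.1, 126.1], [380.9, 128.4]]
0 [[321.1, 202.6], [335.1, 219.2], [299.2, 180.0]]
4 [[321.1, 201.8], [335.1, 217.5], [299.3, 180.8]]
8 [[321.0, 201.0], [335.0, 215.7], [299.4, 181.7]]
12 [[320.8, 200.1], [334.8, 213.8], [299.6, 182.6]]
```

```bash
python3 -m pendant '[[[0,0.3,0.3,0,0,0],[0,0.3,1.0,0,0,0],[0,0.3,1.8,0,0,0],[0,0.1,2.5,0,0,0],[0,-0.6,2.7,0,0,0],[0,-1.4,2.7,0,0,0],[0,-1.6,2.5,0,0,0],[0,-1.6,2.5,0,0,0]]]'
python3 - <<'E'
from h import *
im=ctrl.get_image("scene");cv2.imwrite("pics/s8.png",im);cv2.imwrite("pics/t8.png",ctrl.get_image("top"))
from lid import lid
lid('8');print(ctrl.state()["position"])
E
```

```text
clock: 16.02
position: [0.4637, -0.0799, 0.1828]
tool_rot: [-1.215, -1.214, 1.209]
contact_force: [0.5, -0.3, -0.9]
grip_width: 0.237
scene [343.82352941 224.47058824] n 17.0 theta 58.00000000000001 err px 0.1608025539074894
top [336.81818182 132.45454545] n 11.0 theta 57.00000000000001 err px 1.9105159521632924
[ 0.46135017 -0.07892991  0.179617  ]
```

```bash
python3 -m pendant '[[[0,0,-0.6,0,0,0],[0,0,-1.5,0,0,0],[0,0,-2.4,0,0,0],[0,0,-3.0,0,0,0],[0,0,-3.2,0,0,0],[0,0,-3.2,0,0,0]]]'; python3 -m pendant '[[[0,0.2,0,0,0,0],[0,0.4,0,0,0,0],[0,0.6,0,0,0,0],[0,0.75,0,0,0,0],[0,0.9,0,0,0,0],[0,1.0,0,0,0,0],[0,1.1,0,0,0,0],[0,1.2,0,0,0,0],[0,1.28,0,0,0,0],[0,1.28,0,0,0,0]]]';  python3 - <<'E'
from h import *
im=ctrl.get_image("scene");cv2.imwrite("pics/s9.png",im);cv2.imwrite("pics/t9.png",ctrl.get_image("top"))
from lid import lid
lid('9');print(ctrl.state()["position"])
E
```

```text
clock: 16.62
position: [0.557, -0.0785, 0.1782]
tool_rot: [-1.205, -1.209, 1.212]
contact_force: [-0.0, 0.5, -0.2]
grip_width: 0.237
clock: 17.45
position: [0.5572, -0.0789, 0.1418]
tool_rot: [-1.209, -1.211, 1.21]
contact_force: [-2.6, -0.1, 4.2]
grip_width: 0.234
scene [340.66666667 226.66666667] n 3.0 theta 54.0 err px 3.485780828438227
top none
[ 0.55726494 -0.07888138  0.14203347]
```

```bash
python3 -m pendant '[[[0,-0.3,0,0,0,0],[0,-0.8,0,0,0,0],[0,-1.0,0.8,0,0,0],[0,-1.0,1.8,0,0,0],[0,-1.0,2.7,0,0,0],[0,-1.0,3.2,0,0,0],[0,-1.0,3.2,0,0,0]]]';  python3 - <<'E'
from h import *
im=ctrl.get_image("scene");cv2.imwrite("pics/s10.png",im);t=ctrl.get_image("top");cv2.imwrite("pics/t10.png",t)
from lid import lid
lid('10');print(ctrl.state()["position"])
E
python3 - <<'E'
import cv2,numpy as np
a=cv2.imread("pics/s10.png")[140:290,250:400];b=cv2.imread("pics/t10.png")[100:250,260:410]
cv2.imwrite("pics/x10.png",np.hstack([cv2.resize(i,(400,400),interpolation=cv2.INTER_CUBIC) for i in(a,b)]))
E
```

```text
clock: 18.13
position: [0.4589, -0.0785, 0.1716]
tool_rot: [-1.207, -1.209, 1.21]
contact_force: [0.1, 0.3, -1.3]
grip_width: 0.236
scene [343.47058824 224.58823529] n 17.0 theta 57.5 err px 0.41292313212792975
top [339. 133.] n 11.0 theta 56.5 err px 0.30641463798359636
[ 0.46147794 -0.07908426  0.17221377]
```

```bash
python3 -m pendant '[[[0,0,0.5,0,0,0],[0,0,1.3,0,0,0],[0,0,2.0,0,0,0],[0,0,2.6,0,0,0],[0,0,2.8,0,0,0],[0,0,2.8,0,0,0],[0,0,2.8,0,0,0]]]';  python3 - <<'E'
from h import *
st=ctrl.state();p=st["position"];print(p)
s=cam("scene");im=ctrl.get_image("scene");cv2.imwrite("pics/s11.png",im);t=ctrl.get_image("top");cv2.imwrite("pics/t11.png",t);cv2.imwrite("pics/w11.png",ctrl.get_image("wrist"))
for pitch in(-4,0,4,8,12):
    a=np.radians(pitch);R=np.array([[np.cos(a),-np.sin(a)],[np.sin(a),np.cos(a)]])
    f=lambda x,z:(lambda q:p+[q[0],0,.008+q[1]])(R@[x,z])
    X=[f(.15,0),f(.07,0),f(.05,.01),f(-.05,.01)]
    print(pitch,proj(s,X).round(1).tolist(),proj(cam("top"),X[:2]).round(1).tolist())
H,S,V=cv2.split(cv2.cvtColor(im,cv2.COLOR_BGR2HSV))
for r in range(176,222,2):
    print(r,"".join("B" if 100<h<125 and s_>120 else "O" if h<18 and s_>130 else "g" if s_<70 else "." for h,s_ in zip(H[r,265:340],S[r,265:340])))
E
```

```text
clock: 18.82
position: [0.3782, -0.0795, 0.1724]
tool_rot: [-1.21, -1.211, 1.21]
contact_force: [0.9, -0.6, -1.5]
grip_width: 0.23
[ 0.37821034 -0.0794866   0.17236076]
-4 [[307.6, 184.9], [290.4, 166.2], [286.1, 159.4], [266.2, 137.8]] [[337.8, 197.8], [337.3, 234.4]]
0 [[307.5, 182.5], [290.3, 165.0], [285.9, 158.5], [266.1, 138.5]] [[338.1, 196.8], [337.4, 234.1]]
4 [[307.3, 180.0], [290.1, 163.8], [285.6, 157.4], [266.2, 139.2]] [[338.4, 196.1], [337.6, 234.0]]
8 [[306.9, 177.3], [289.9, 162.6], [285.3, 156.4], [266.3, 140.0]] [[338.7, 195.7], [337.7, 234.0]]
12 [[306.3, 174.4], [289.6, 161.2], [284.9, 155.3], [266.4, 140.9]] [[339.0, 195.6], [337.8, 234.2]]
176 ...........................ggg.BBBB.gggggg.BBBBBBBBBBBBBBBBBBBBBBBBBBBBBBBB
178 .......................gggg.BBBBBBBBB.ggggg.BBBBBBBBBBBBBBBBBBBBBBBBBBBBBBB
180 ....................ggg.BBBBBBBBBBBBBBBB.BBBBBBBBBBBBBBBBBBBBBBBBBBBBBBBBBB
182 .................ggg.BBBBBBBBBBBBBBBBBBBBBBBBBBBBBBBBBBBBBBBBBBBBBBBBBBBBBB
184 .............ggg.BBBBBBBBBBBBBBBBBBBBBBBBBBBBBBBBBBBBBBBBBBBBBBBBBBBBBBBBBB
186 ..........ggg.BBBBBBBBBBB
[... 710 characters left out ...]
BBBBBBBBBBBBBBBBBBBBBBBBBBBBBBBBBBBBBBBBBBBBBBBBBBBBBBBBBBBB
206 .......gg.BBBBBBBBBBBBBBBBBBBBBBBBBBBBBBBBBBBBBBBBBBBBBBBBBBBBBBBBBBBBBBBB.
208 .........gg.BBBBBBBBBBBBBBBBBBBBBBBBBBBBBBBBBBBBBBBBBBBBBBBBBBBBBBBBBBB.ggg
210 ...........ggBBBBBBBBBBBBBBBBBBBBBBBBBBBBBBBBBBBBBBBBBBBBBBBBBBBBBBB.gggggg
212 ............gg.BBBBBBBBBBBBBBBBBBBBBBBBBBBBBBBBBBBBBBBBBBBBBBBBBB.ggggggggg
214 ..............gg.BBBBBBBBBBBBBBBBBBBBBBBBBBBBBBBBBBBBBBBBBBBBB.gggggggggggg
216 ................gg.BBBBBBBBBBBBBBBBBBBBBBBBBBBBBBBBBBBBBBBB.ggggggggggggggg
218 ..................g.BBBBBBBBBBBBBBBBBBBBBBBBBBBBBBBBBBBB.gggggggggggggggggg
220 ...................gg.BBBBBBBBBBBBBBBBBBBBBBBBBBBBBBB.gg..ggggggggggggggggg
```

```bash
python3 -m pendant '[[[0,-0.8,0,1,0,0],[0,-1.6,0,2,0,0],[0,-1.93,0,3,0,0],[0,-1.93,-0.8,4.2,0,0],[0,-1.93,-2.0,4.2,0,0],[0,-1.93,-3.2,4.2,0,0],[0,-1.93,-4.4,4.2,0,0],[0,-1.93,-5.4,4.2,0,0],[0,-1.93,-6.0,4.2,0,0],[0,-1.93,-6.2,4.2,0,0]]]' - 60
python3 - <<'E'
from h import *
st=ctrl.state();p=st["position"];R=Rn.from_rotvec(st["tool_rot"]).as_matrix();print(p,R.round(3),st["joint_positions"].round(2))
for q in([.5635,-.0793,.199],[.5525,-.0793,.190],[.539,-.0793,.1805]):go(q,R)
E
```

```text
clock: 19.8
position: [0.5657, -0.0785, 0.228]
tool_rot: [-0.878, -0.881, 1.388]
contact_force: [0.7, -0.1, -1.1]
grip_width: 0.235
[ 0.56566288 -0.0785223   0.22795659] [[-0.003 -0.426 -0.905]
 [ 1.    -0.001 -0.003]
 [ 0.    -0.905  0.426]] [-0.28  0.51  1.19 -0.12  1.86 -1.87]
rows: [-0.026  0.904 -0.346] [0. 0. 0.]
rows: [-0.025  1.332 -0.141] [0. 0. 0.]
rows: [-0.024  1.81   0.131] [0. 0. 0.]
```

```bash
python3 -m pendant '[[[0,0.3,-0.15,0,0,0],[0,0.6,-0.25,0,0,0],[0,0.8,-0.33,0,0,0],[0,0.9,-0.35,0,0,0],[0,0.9,-0.35,0,0,0]]]'; python3 -m pendant '[[[0,0.11,0.05,0,0,0],[0,0.22,0.1,0,0,0],[0,0.33,0.16,0,0,0],[0,0.43,0.21,0,0,0],[0,0.55,0.27,0,0,0],[0,0.67,0.34,0,0,0],[0,0.79,0.41,0,0,0],[0,0.91,0.48,0,0,0],[0,0.91,0.48,0,0,0]]]'
python3 - <<'E'
from h import *
im=ctrl.get_image("scene");cv2.imwrite("pics/s12.png",im);cv2.imwrite("pics/t12.png",ctrl.get_image("top"))
from lid import lid
lid('12');print(ctrl.state()["position"])
E
```

```text
clock: 20.22
position: [0.5596, -0.0786, 0.1997]
tool_rot: [-0.876, -0.879, 1.387]
contact_force: [-0.6, -0.2, -1.3]
grip_width: 0.235
clock: 20.97
position: [0.5355, -0.0787, 0.1815]
tool_rot: [-0.877, -0.879, 1.387]
contact_force: [0.0, -0.5, -0.0]
grip_width: 0.236
scene [335.5 224.5] n 4.0 theta 38.0 err px 2.6615182330408516
top none
[ 0.53601008 -0.07875764  0.18195747]
```

```bash
python3 -m pendant '[[[0,-0.5,0.24,0,0,0],[0,-1.2,0.57,0,0,0],[0,-1.2,0.57,0,0,0],[0,-0.7,1.6,0,0,0],[0,-0.06,3,0,0,0],[0,0.3,3.8,0,0,0],[0,0.3,3.8,0,0,0],[0,0.3,3.8,0,0,0]]]'
python3 - <<'E'
from h import *
im=ctrl.get_image("scene");cv2.imwrite("pics/s13.png",im);cv2.imwrite("pics/t13.png",ctrl.get_image("top"))
from lid import lid
lid('13');print(ctrl.state()["position"])
E
```

```text
clock: 21.73
position: [0.4281, -0.0787, 0.2219]
tool_rot: [-0.878, -0.88, 1.387]
contact_force: [0.3, 0.3, 0.0]
grip_width: 0.236
scene [338.  222.5] n 18.0 theta 45.0 err px 0.3722137043597078
top none
[ 0.43022667 -0.07920917  0.22267321]
```

```bash
python3 - <<'E'
from h import *
go([.42,-.04,.20],down(180)@Rn.from_rotvec([np.radians(5),0,0]).as_matrix())
E
python3 -m pendant '[[[0,0,0,-1,0,0],[0,0,0,-2,0,0],[0,0,0,-3,0,0],[0,0,0,-3.4,0,0],[0,0,0,-3.4,0,0],[0,0,0,-3.4,0,0]]]'
python3 - <<'E'
from h import *
st=ctrl.state();p=st["position"];R=Rn.from_rotvec(st["tool_rot"]).as_matrix();print(p,R.round(3))
s=cam("scene");im=ctrl.get_image("scene");cv2.imwrite("pics/s14.png",im)
H0=p-.008*R[:,1]
for pitch in(-4,0,4,8):
    a=np.radians(pitch);b=np.array([np.cos(a),0,np.sin(a)]);print(pitch,proj(s,[H0+.15*b,H0+.07*b]).round(1).tolist())
H,S,V=cv2.split(cv2.cvtColor(im,cv2.COLOR_BGR2HSV))
for r in range(170,200):
    print(r,"".join("B" if 100<h<125 and s_>120 else "O" if h<18 and s_>130 else "g" if s_<70 else "." for h,s_ in zip(H[r,290:350],S[r,290:350])))
go([.4544,.0815,.15],down(79.6)@Rn.from_rotvec([np.radians(5),0,0]).as_matrix())
E
```

```text
rows: [ 1.308  0.828 -0.014] [-3.354  0.015 -0.007]
clock: 22.33
position: [0.4302, -0.0794, 0.2234]
tool_rot: [-1.147, -1.148, 1.249]
contact_force: [0.1, -0.1, -0.6]
grip_width: 0.232
[ 0.43015852 -0.07942068  0.22337745] [[-0.001 -0.083 -0.997]
 [ 1.    -0.001 -0.001]
 [-0.001 -0.997  0.083]]
-4 [[319.3, 185.2], [300.6, 165.2]]
0 [[319.3, 182.7], [300.5, 164.0]]
4 [[319.2, 180.0], [300.4, 162.7]]
8 [[318.8, 177.1], [300.2, 161.4]]
170 ............gggggggg.BBBBBBBBBBBBBBBBBBBBBBBBBBBBBBBBBBBBBBB
171 ..........ggggggggggg.BBBBBBBBBBBBBBBBBBBBBBBBBBBBBBBBBBBBBB
172 ........gggg.B.ggggggg.BBBBBBBBBBBBBBBBBBBBBBBBBBBBBBBBBBBBB
173 .......ggg.BBBB.ggggggg.BBBBBBBBBBBBBBBBBBBBBBBBBBBBBBBBBBBB
174 .....ggg.BBBBBBBB.gggggg.BBBBBBBBBBBBBBBBBBBBBBBBBBBBBBBBBBB
175 ...gggg.BBBBBBBBBB.gggggg.BBBBBBBBBBBBBBBBBBBBBBBBBBBBBBBBBB
176 ..ggg.BBBBBBBBBBBBB.gggggg.BBBBBBBBBBBBBBBBBBBBBBBBBBBBBBBBB
177 ggg.BBBBBBBBBBBBBBBB.gggggg.BBBBBBBBBBBBBBBBBBBBBBBBBBBBBBBB
178 gg.BBBBBBBBBBBBBBBBBB.gggggg.BBBBBBBBBBBBBBBBBBBBBBBBBBBBBBB
179 .BBBBBBBBBBBBBBBBBBBBB.gggggg.BBBBBBBBBBBBBBBBBBBBBBBBBBBBBB
180 BBBBBBBB
[... 639 characters left out ...]
90 BBBBBBBBBBBBBBBBBBBBBBBBBBBBBBBBBBBBBBBBBBBBBBBBBBBBBBBBBBBB
191 BBBBBBBBBBBBBBBBBBBBBBBBBBBBBBBBBBBBBBBBBBBBBBBBBBBBBBBBBBBB
192 BBBBBBBBBBBBBBBBBBBBBBBBBBBBBBBBBBBBBBBBBBBBBBBBBBBBBBBBBBBB
193 BBBBBBBBBBBBBBBBBBBBBBBBBBBBBBBBBBBBBBBBBBBBBBBBBBBBBBBBBBBB
194 BBBBBBBBBBBBBBBBBBBBBBBBBBBBBBBBBBBBBBBBBBBBBBBBBBBBBBBBBBBB
195 BBBBBBBBBBBBBBBBBBBBBBBBBBBBBBBBBBBBBBBBBBBBBBBBBBBBBBBBBBBB
196 BBBBBBBBBBBBBBBBBBBBBBBBBBBBBBBBBBBBBBBBBBBBBBBBBBBBBBBBBBBB
197 BBBBBBBBBBBBBBBBBBBBBBBBBBBBBBBBBBBBBBBBBBBBBBBBBBBBBBBBBBBB
198 BBBBBBBBBBBBBBBBBBBBBBBBBBBBBBBBBBBBBBBBBBBBBBBBBBBBBBBBBBBB
199 BBBBBBBBBBBBBBBBBBBBBBBBBBBBBBBBBBBBBBBBBBBBBBBBBBBBBBBBBBB.
rows: [ 5.36   2.356 -1.016] [ 0.023 16.689 -1.436]
```

```bash
python3 -m pendant '[[[0.2,0,0,0,1.1,-0.1],[0.8,0,-0.2,0,2.2,-0.19],[1.6,0,-0.4,0,3.3,-0.28],[2.4,0,-0.6,0,4.4,-0.38],[3.2,0,-0.8,0,5.5,-0.47],[4,0,-1,0,6.6,-0.57],[4.7,0,-1,0,7.7,-0.66],[5.2,0,-1,0,8.8,-0.76],[5.36,0,-1,0,9.9,-0.85],[5.36,0,-1,0,10.7,-0.92]]]'
python3 - <<'E'
from h import *
go([.4544,.0815,.15],down(79.6)@Rn.from_rotvec([np.radians(5),0,0]).as_matrix())
E
```

```text
clock: 23.22
position: [0.4597, 0.0833, 0.2197]
tool_rot: [-1.458, -0.33, 0.36]
contact_force: [0.3, -0.2, -1.1]
grip_width: 0.233
rows: [-0.184  2.318 -0.179] [ 0.011  5.961 -0.519]
```

```bash
python3 -m pendant '[[[-0.18,0.5,-0.18,0,1.1,-0.1],[-0.18,1,-0.18,0,2.2,-0.19],[-0.18,1.6,-0.18,0,3.3,-0.29],[-0.18,2.1,-0.18,0,4.4,-0.38],[-0.18,2.3,-0.18,0,5.4,-0.47],[-0.18,2.32,-0.18,0.01,5.96,-0.52],[-0.18,2.32,-0.18,0.01,5.96,-0.52],[-0.18,2.32,-0.18,0.01,5.96,-0.52]]]'
python3 - <<'E'
from h import *
R=Rn.from_rotvec(ctrl.state()["tool_rot"]).as_matrix();print(R.round(3));H0=ctrl.state()["position"]-.008*R[:,1]
go([.4544,.0815,.0085],R)
im=ctrl.get_image("wrist");cv2.imwrite("pics/w15.png",im);H,S,V=cv2.split(cv2.cvtColor(im,cv2.COLOR_BGR2HSV))
im=ctrl.get_image("scene");cv2.imwrite("pics/s15.png",im);H,S,V=cv2.split(cv2.cvtColor(im,cv2.COLOR_BGR2HSV))
b=blob((H<18)&(S>140)&(V>80),(280,100,400,200));print("scene handle bbox",cv2.boundingRect(b));u=R[:,2]
for p in(-5,0,5):
    a=np.radians(p);d=np.array([u[0]*np.cos(a),u[1]*np.cos(a),-np.sin(a)]);print(p,proj(cam("scene"),[H0-.05*d,H0+.05*d,H0-.15*d]).round(1).tolist())
E
```

```text
clock: 23.88
position: [0.4546, 0.0801, 0.1502]
tool_rot: [-1.48, 0.13, -0.144]
contact_force: [0.9, -0.1, -1.1]
grip_width: 0.232
[[ 0.985  0.017  0.175]
 [-0.175  0.085  0.981]
 [ 0.001 -0.996  0.087]]
rows: [-0.022  4.709 -0.368] [0. 0. 0.]
scene handle bbox (320, 142, 15, 13)
-5 [[320.7, 153.1], [349.6, 139.6], [290.7, 167.0]]
0 [[320.6, 152.1], [349.6, 140.6], [290.2, 164.1]]
5 [[320.7, 151.0], [349.5, 141.7], [290.0, 161.0]]
```

```bash
python3 -m pendant '[[[0,0.6,-0.05,0,0,0],[0,1.6,-0.12,0,0,0],[0,2.6,-0.2,0,0,0],[0,3.5,-0.27,0,0,0],[0,4.1,-0.32,0,0,0],[0,4.5,-0.35,0,0,0],[0,4.65,-0.36,0,0,0],[0,4.7,-0.37,0,0,0],[0,4.7,-0.37,0,0,0]]]'; python3 -m pendant '[[[0,0.02,0,0,0,0],[0,0.05,0,0,0,0],[0,0.08,-0.01,0,0,0],[0,0.08,-0.01,0,0,0]]]'
```

```text
clock: 24.73
position: [0.4553, 0.0811, 0.0094]
tool_rot: [-1.479, 0.13, -0.146]
contact_force: [0.2, -1.3, -0.9]
grip_width: 0.231
clock: 25.07
position: [0.4549, 0.081, 0.0069]
tool_rot: [-1.479, 0.13, -0.147]
contact_force: [0.3, -0.4, -0.8]
grip_width: 0.234
```

```bash
python3 -m pendant '[[[0,0.03,0,0,0,0],[0,0.05,0,0,0,0],[0,0.05,0,0,0,0],[0,0.05,0,0,0,0]]]'; python3 -m pendant '[[[0,0,0,0,0,0],[0,0,0,0,0,0],[0,0,0,0,0,0],[0,0,0,0,0,0],[0,0,0,0,0,0],[0,0,0,0,0,0],[0,0,0,0,0,0],[0,0,0,0,0,0]]]' 0.3;  python3 -m pendant '[[[0,-0.3,0,0,0,0],[0,-1,0.08,0,0,0],[0,-2,0.16,0,0,0],[0,-3,0.25,0,0,0],[0,-4,0.33,0,0,0],[0,-4,-0.5,0,0,0],[0,-4,-1.5,0,0,0],[0,-4,-1.5,0,0,0],[0,-4,-1.5,0,0,0]]]'
python3 - <<'E'
from h import *
st=ctrl.state();c=cam("wrist",st);im=ctrl.get_image("wrist");cv2.imwrite("pics/w16.png",im);H,S,V=cv2.split(cv2.cvtColor(im,cv2.COLOR_BGR2HSV))
b=blob((H<20)&(S>150)&(V>120));r=cv2.minAreaRect((ray(c,b[:,0],.023)[:,:2]*1e3).astype(np.float32));print("handle",r)
k=np.zeros_like(V);k[:, 290:350]=1
b=blob(((S<70)&(V>110)&(k>0)).astype(np.uint8),(295,120,345,295));r=cv2.minAreaRect((ray(c,b[:,0],.015)[:,:2]*1e3).astype(np.float32));print("blade",r,cv2.boundingRect(b))
E
```

```text
clock: 25.4
position: [0.4547, 0.0812, 0.0051]
tool_rot: [-1.479, 0.13, -0.146]
contact_force: [-1.1, -1.2, -0.5]
grip_width: 0.233
clock: 26.07
position: [0.4546, 0.0812, 0.005]
tool_rot: [-1.479, 0.131, -0.146]
contact_force: [0.7, -0.2, -0.1]
grip_width: 0.65
clock: 26.82
position: [0.4446, 0.0261, 0.1212]
tool_rot: [-1.479, 0.132, -0.149]
contact_force: [0.2, -0.6, -0.1]
grip_width: 0.647
handle ((454.223876953125, 80.16152954101562), (77.83860778808594, 20.629783630371094), 80.07221984863281)
blade ((438.05755615234375, -17.26131820678711), (97.28260803222656, 14.489531517028809), 79.4035873413086) (310, 202, 16, 93)
```

```bash
python3 -m pendant '[[[0,-1,0,0,0,0],[0,-2.5,0,0,0,0],[-0.8,-3,-1,0,0,0],[-1.8,-3,-1.8,0,0,0],[-2.5,-3,-2.5,0,0,0],[-3,-3,-3.2,0,0,0],[-3,-3,-3.2,0,0,0],[-3,-3,-3.2,0,0,0],[-3,-3,-3.2,0,0,0]]]'
python3 - <<'E'
from h import *
im=ctrl.get_image("scene");t=ctrl.get_image("top");cv2.imwrite("pics/s17.png",im);cv2.imwrite("pics/t17.png",t)
from lid import lid
lid('17')
for n,a in(("top",t),("scene",im)):
    d=cv2.absdiff(cv2.imread(f"pics/{n}0.png"),a).max(2)>45
    d=cv2.morphologyEx(d.astype(np.uint8),cv2.MORPH_OPEN,np.ones((2,2),np.uint8))
    for x in cv2.findContours(d,cv2.RETR_EXTERNAL,cv2.CHAIN_APPROX_SIMPLE)[0]:
        if cv2.contourArea(x)>6:print(n,cv2.boundingRect(x))
H,S,V=cv2.split(cv2.cvtColor(im,cv2.COLOR_BGR2HSV));print(ctrl.state()["joint_velocities"].round(3),ctrl.state()["position"])
E
```

```text
clock: 27.62
position: [0.3379, -0.0583, 0.2019]
tool_rot: [-1.479, 0.13, -0.146]
contact_force: [0.3, 0.8, -0.0]
grip_width: 0.654
scene [338.  222.5] n 18.0 theta 45.0 err px 0.3722137043597078
top [337.25   143.8125] n 16.0 theta 44.5 err px 0.844039233005172
top (612, 397, 13, 3)
top (294, 387, 15, 4)
top (233, 371, 69, 29)
top (138, 367, 49, 33)
top (176, 360, 54, 40)
top (362, 351, 5, 4)
top (253, 348, 4, 16)
top (380, 313, 35, 44)
top (249, 229, 160, 171)
top (348, 149, 13, 6)
top (299, 148, 76, 25)
top (376, 136, 4, 13)
scene (307, 247, 10, 15)
scene (326, 229, 7, 5)
scene (336, 222, 6, 5)
scene (356, 206, 22, 28)
scene (295, 170, 56, 27)
scene (5, 138, 32, 16)
scene (40, 134, 5, 4)
scene (3, 118, 90, 69)
scene (16, 115, 19, 9)
scene (45, 114, 7, 8)
scene (40, 112, 4, 4)
scene (271, 107, 5, 3)
scene (260, 106, 31, 39)
scene (0, 103, 33, 16)
scene (244, 78, 23, 26)
scene (272, 70, 25, 38)
scene (271, 65, 7, 6)
scene (265, 64, 5, 6)
scene (245, 52, 20, 8)
scene (0, 52, 21, 21)
scene (10, 48, 20, 13)
scene (218, 39, 36, 40)
scene (0, 39, 8, 8)
scene (273, 35, 4, 6)
scene (195, 32, 14, 29)
scene (0, 27, 15, 10)
scene (276, 21, 45, 46)
scene (285, 0, 28, 18)
scene (214, 0, 61, 38)
scene (12, 0, 86, 59)
[ 0.001  0.004 -0.    -0.002 -0.    -0.002] [ 0.33795005 -0.05809292  0.20180391]
```

Only the lid, the tool and the arm have changed in either view; both put the lid at about 45°. Handing in.

```bash
python3 -c "
from workcell import ctrl
print(ctrl.hand_in())"
```

```text
the job is handed in; nothing more can be done
None
```

The job is done and handed in at about 28 s of the allowed 72 s. The lid stands at about 45° and the tool lies flat on the blue mat.

**What I did**
- I pulled the tool out of the dock by its blade, laid it on the mat and let go. I then took it again by the handle with the blade pointing forward.
- I ran the blade through the channel under the lid with no noticeable contact force and raised the lid.
- The first lift went too far, to about 57°. I had not allowed for the blade's tip meeting the sloping underside of the lid.
- My first try at correcting it, pressing down on the lid's front edge with about 4–5 N, did not move the lid. It only turned the tool about 5° in the grip.
- A second try, drawing the edge down and toward the robot with the blade tilted, brought the lid to 45°. Only the tool was meant to touch the computer throughout, and I saw no sign of other contact.
- I levelled the tool, laid it back on the mat and moved the arm clear.

**Last checks**
- **Lid:** the scene camera gives 45.0° and the top camera 44.5°.
- **Tool:** the wrist camera shows the handle and blade with the outlines expected of the tool lying flat within the mat.
- **Other objects:** comparing before and after pictures shows no change beyond the lid, the tool and the arm. Part of the top and scene pictures is covered by the arm, so those areas could not be compared.
- **Picture limit:** I had used up the picture views, so the checks after the first correction are by image measurement, not by eye.

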